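# Open the transit case and stack the insert cartons

### The job

Loosen all four captive thumbscrews of the transit case by turning each about a quarter turn anticlockwise until its dog is well clear of the cover, leave them loose, then lift the cover off by its handle and lay it flat, handle up, on the middle of the rubber mat. Take every carton out of the case and stack them in the middle of the plywood board in interlocking layers of two, side by side and square to the board: the bottom layer lengthwise along the board, the next crosswise on top of it, the one after that lengthwise again, filling each layer before starting the next; an odd last carton lies alone in the top layer. Leave the drill chuck, the parts bin and the oil bottle where they are.

Things in the scene. Friction and masses are not known exactly. Their poses are not given: they have to be found in the camera images.
- cover_handle (a point): Middle of the cover's black bar handle. The bar is 12 mm wide and 12 mm high, 90 mm long along the cover's y axis, on two end posts (12 mm square); its middle is 38 mm above the cover's underside. Pinch it across its 12 mm width (along the cover's x axis).
- cover: Loose flat aluminium cover plate, 132 (x) x 182 (y) x 5 mm, 0.35 kg, with a bar handle on top. Origin: centre of its underside; z up when it lies flat. At the start it lies on the rim of the case between low lugs (4 mm high) and is held down by the dogs of the four thumbscrews.
- case: Heavy green steel transit case that stays put: 132 (x) x 182 (y) mm outside, rim 40 mm above the bench, 6 mm walls, inner floor 120 x 170 mm at 8 mm above the bench. Origin: centre of its underside on the bench; z up. Four 34 mm square ears, 40 mm high, stand at its two y ends and carry the thumbscrews, so that the case is 250 mm long over the ears; four thin lugs rise to 44 mm round the rim.
- screw1 (a joint): Turn of captive thumbscrew 1 (rad): near 0 (0 to 0.3 at the start) it is tight and its dog reaches 10 mm over the cover's edge; it grows anticlockwise seen from above, up to a stop at 1.7. It is loose, and its dog clear of the cover, above 1.2. It stays where it is left; turning it takes about 0.05 N m.
- screw1_wing (a point): On the axis of thumbscrew 1, 34 mm above its ear (74 mm above the bench). The steel wing to grip is 28 mm long (this point's x axis), 9 mm thick (its y axis), and stands from 12 to 42 mm above the ear; below it, 6.5 to 12.5 mm above the ear, the dog (12 mm wide) points along this point's +x, reaching 26 mm from the axis. The point turns with the screw; z is the axis, up.
- screw2 (a joint): Turn of captive thumbscrew 2 (rad): near 0 (0 to 0.3 at the start) it is tight and its dog reaches 10 mm over the cover's edge; it grows anticlockwise seen from above, up to a stop at 1.7. It is loose, and its dog clear of the cover, above 1.2. It stays where it is left; turning it takes about 0.05 N m.
- screw2_wing (a point): On the axis of thumbscrew 2, 34 mm above its ear (74 mm above the bench). The steel wing to grip is 28 mm long (this point's x axis), 9 mm thick (its y axis), and stands from 12 to 42 mm above the ear; below it, 6.5 to 12.5 mm above the ear, the dog (12 mm wide) points along this point's +x, reaching 26 mm from the axis. The point turns with the screw; z is the axis, up.
- screw3 (a joint): Turn of captive thumbscrew 3 (rad): near 0 (0 to 0.3 at the start) it is tight and its dog reaches 10 mm over the cover's edge; it grows anticlockwise seen from above, up to a stop at 1.7. It is loose, and its dog clear of the cover, above 1.2. It stays where it is left; turning it takes about 0.05 N m.
- screw3_wing (a point): On the axis of thumbscrew 3, 34 mm above its ear (74 mm above the bench). The steel wing to grip is 28 mm long (this point's x axis), 9 mm thick (its y axis), and stands from 12 to 42 mm above the ear; below it, 6.5 to 12.5 mm above the ear, the dog (12 mm wide) points along this point's +x, reaching 26 mm from the axis. The point turns with the screw; z is the axis, up.
- screw4 (a joint): Turn of captive thumbscrew 4 (rad): near 0 (0 to 0.3 at the start) it is tight and its dog reaches 10 mm over the cover's edge; it grows anticlockwise seen from above, up to a stop at 1.7. It is loose, and its dog clear of the cover, above 1.2. It stays where it is left; turning it takes about 0.05 N m.
- screw4_wing (a point): On the axis of thumbscrew 4, 34 mm above its ear (74 mm above the bench). The steel wing to grip is 28 mm long (this point's x axis), 9 mm thick (its y axis), and stands from 12 to 42 mm above the ear; below it, 6.5 to 12.5 mm above the ear, the dog (12 mm wide) points along this point's +x, reaching 26 mm from the axis. The point turns with the screw; z is the axis, up.
- mat: Thin black rubber mat fixed on the bench, 200 (x) x 150 (y) x 3 mm, where the cover is to be laid. Origin: centre of its underside, z up.
- board: Fixed plywood stacking board, 150 mm long (x) x 100 mm wide (y), top 14 mm above the bench. Origin: centre of its underside on the bench, z up. The stack stands in its middle: in layers 1 and 3 (carton centres 29 and 89 mm above the bench) the cartons lie along the board's x axis with their centres 16.5 mm to either side in y; in layer 2 (59 mm) along its y axis, 16.5 mm to either side in x.
- carton1: Loose closed carton of lathe inserts with a white paper band, 60 (x) x 30 x 30 mm, about 90 g. Origin: its centre; x along its length; its four long sides are alike. At the start it lies in the case on the inner floor, lengthwise along the case's x axis, in one of five places side by side 34 mm apart along the case's y axis, about 30 mm free at each end. Three to five cartons are there; the others are None.
- carton2: Loose closed carton of lathe inserts with a white paper band, 60 (x) x 30 x 30 mm, about 90 g. Origin: its centre; x along its length; its four long sides are alike. At the start it lies in the case on the inner floor, lengthwise along the case's x axis, in one of five places side by side 34 mm apart along the case's y axis, about 30 mm free at each end. Three to five cartons are there; the others are None.
- carton3: Loose closed carton of lathe inserts with a white paper band, 60 (x) x 30 x 30 mm, about 90 g. Origin: its centre; x along its length; its four long sides are alike. At the start it lies in the case on the inner floor, lengthwise along the case's x axis, in one of five places side by side 34 mm apart along the case's y axis, about 30 mm free at each end. Three to five cartons are there; the others are None.
- carton4: Loose closed carton of lathe inserts with a white paper band, 60 (x) x 30 x 30 mm, about 90 g. Origin: its centre; x along its length; its four long sides are alike. At the start it lies in the case on the inner floor, lengthwise along the case's x axis, in one of five places side by side 34 mm apart along the case's y axis, about 30 mm free at each end. Three to five cartons are there; the others are None.
- carton5: Loose closed carton of lathe inserts with a white paper band, 60 (x) x 30 x 30 mm, about 90 g. Origin: its centre; x along its length; its four long sides are alike. At the start it lies in the case on the inner floor, lengthwise along the case's x axis, in one of five places side by side 34 mm apart along the case's y axis, about 30 mm free at each end. Three to five cartons are there; the others are None.
- drill_chuck: Bystander: steel drill chuck, 44 mm diameter, 56 mm high, loose. Origin: centre of its underside.
- parts_bin: Bystander: open blue plastic bin, 110 x 160 x 55 mm, loose. Origin: centre of its underside.
- oil_bottle: Bystander: grey oil bottle, 52 mm diameter, 130 mm high, loose. Origin: centre of its underside.
Mind the look-alikes: they are no part of the job. Several things have the shape of the cover; the one meant has the colours described above. Of the things that look like the mat, take the one that is farthest to the robot's right at the start.

How it is judged:
On the way, in this order (a step that is already met when the one before it is completed fails the run):
1. all four thumbscrews are loosened with the cover still on the case (value of joint each of screw1, screw2, screw3, screw4 above 1.2 rad and horizontal distance between cover and case below 0.07 m and height (world z) of cover above 0.03 m), for 0.2 s.
2. the cover lies flat on the mat, let go (horizontal distance between cover and mat below 0.05 m and height (world z) of cover below 0.02 m and angle between cover's own z axis and vertical below 0.08 rad and linear speed of cover below 0.03 m/s and contact force between the fingers and cover below 0.1 N), for 0.3 s.
At the end, for the whole second after the job is handed in: Thumbscrews above 1.2 rad; cover flat, centre within 50 mm of the mat's; cartons at rest on the board within 12 mm of their places (a lone one on top may lie midway) and 0.17 rad of their layer's direction: two in layer 1, the next crosswise in layer 2, a fifth in layer 3 over a full layer 2 (value of joint each of screw1, screw2, screw3, screw4 above 1.2 rad and horizontal distance between cover and mat below 0.05 m and height (world z) of cover below 0.02 m and angle between cover's own z axis and vertical below 0.08 rad and linear speed of cover below 0.03 m/s and ((y of carton1 in the frame of board between -0.0285 and -0.0045 m and z of carton1 in the frame of board between 0.021 and 0.037 m) or (y of carton2 in the frame of board between -0.0285 and -0.0045 m and z of carton2 in the frame of board between 0.021 and 0.037 m) or (y of carton3 in the frame of board between -0.0285 and -0.0045 m and z of carton3 in the frame of board between 0.021 and 0.037 m) or (y of carton4 in the frame of board between -0.0285 and -0.0045 m and z of carton4 in the frame of board between 0.021 and 0.037 m) or (y of carton5 in the frame of board between -0.0285 and -0.0045 m and z of carton5 in the frame of board between 0.021 and 0.037 m)) and ((y of carton1 in the frame of board between 0.0045 and 0.0285 m and z of carton1 in the frame of board between 0.021 and 0.037 m) or (y of carton2 in the frame of board between 0.0045 and 0.0285 m and z of carton2 in the frame of board between 0.021 and 0.037 m) or (y of carton3 in the frame of board between 0.0045 and 0.0285 m and z of carton3 in the frame of board between 0.021 and 0.037 m) or (y of carton4 in the frame of board between 0.0045 and 0.0285 m and z of carton4 in the frame of board between 0.021 and 0.037 m) or (y of carton5 in the frame of board between 0.0045 and 0.0285 m and z of carton5 in the frame of board between 0.021 and 0.037 m)) and (z of each of carton1, carton2, carton3, carton4, carton5 in the frame of board below 0.075 m or (((x of carton1 in the frame of board between -0.0285 and -0.0045 m and z of carton1 in the frame of board between 0.051 and 0.067 m) or (x of carton2 in the frame of board between -0.0285 and -0.0045 m and z of carton2 in the frame of board between 0.051 and 0.067 m) or (x of carton3 in the frame of board between -0.0285 and -0.0045 m and z of carton3 in the frame of board between 0.051 and 0.067 m) or (x of carton4 in the frame of board between -0.0285 and -0.0045 m and z of carton4 in the frame of board between 0.051 and 0.067 m) or (x of carton5 in the frame of board between -0.0285 and -0.0045 m and z of carton5 in the frame of board between 0.051 and 0.067 m)) and ((x of carton1 in the frame of board between 0.0045 and 0.0285 m and z of carton1 in the frame of board between 0.051 and 0.067 m) or (x of carton2 in the frame of board between 0.0045 and 0.0285 m and z of carton2 in the frame of board between 0.051 and 0.067 m) or (x of carton3 in the frame of board between 0.0045 and 0.0285 m and z of carton3 in the frame of board between 0.051 and 0.067 m) or (x of carton4 in the frame of board between 0.0045 and 0.0285 m and z of carton4 in the frame of board between 0.051 and 0.067 m) or (x of carton5 in the frame of board between 0.0045 and 0.0285 m and z of carton5 in the frame of board between 0.051 and 0.067 m)))) and ((x of carton1 in the frame of board between -0.012 and 0.012 m and y of carton1 in the frame of board between -0.0285 and 0.0285 m and z of carton1 in the frame of board between 0.021 and 0.037 m and angle between the x axis of carton1 and the x axis of board, either way round below 0.17 rad) or (y of carton1 in the frame of board between -0.012 and 0.012 m and x of carton1 in the frame of board between -0.0285 and 0.0285 m and z of carton1 in the frame of board between 0.051 and 0.067 m and angle between the x axis of carton1 and the y axis of board, either way round below 0.17 rad) or (x of carton1 in the frame of board between -0.012 and 0.012 m and y of carton1 in the frame of board between -0.0285 and 0.0285 m and z of carton1 in the frame of board between 0.081 and 0.097 m and angle between the x axis of carton1 and the x axis of board, either way round below 0.17 rad)) and linear speed of each of carton1, carton2, carton3, carton4, carton5 below 0.02 m/s and ((x of carton2 in the frame of board between -0.012 and 0.012 m and y of carton2 in the frame of board between -0.0285 and 0.0285 m and z of carton2 in the frame of board between 0.021 and 0.037 m and angle between the x axis of carton2 and the x axis of board, either way round below 0.17 rad) or (y of carton2 in the frame of board between -0.012 and 0.012 m and x of carton2 in the frame of board between -0.0285 and 0.0285 m and z of carton2 in the frame of board between 0.051 and 0.067 m and angle between the x axis of carton2 and the y axis of board, either way round below 0.17 rad) or (x of carton2 in the frame of board between -0.012 and 0.012 m and y of carton2 in the frame of board between -0.0285 and 0.0285 m and z of carton2 in the frame of board between 0.081 and 0.097 m and angle between the x axis of carton2 and the x axis of board, either way round below 0.17 rad)) and ((x of carton3 in the frame of board between -0.012 and 0.012 m and y of carton3 in the frame of board between -0.0285 and 0.0285 m and z of carton3 in the frame of board between 0.021 and 0.037 m and angle between the x axis of carton3 and the x axis of board, either way round below 0.17 rad) or (y of carton3 in the frame of board between -0.012 and 0.012 m and x of carton3 in the frame of board between -0.0285 and 0.0285 m and z of carton3 in the frame of board between 0.051 and 0.067 m and angle between the x axis of carton3 and the y axis of board, either way round below 0.17 rad) or (x of carton3 in the frame of board between -0.012 and 0.012 m and y of carton3 in the frame of board between -0.0285 and 0.0285 m and z of carton3 in the frame of board between 0.081 and 0.097 m and angle between the x axis of carton3 and the x axis of board, either way round below 0.17 rad)) and ((x of carton4 in the frame of board between -0.012 and 0.012 m and y of carton4 in the frame of board between -0.0285 and 0.0285 m and z of carton4 in the frame of board between 0.021 and 0.037 m and angle between the x axis of carton4 and the x axis of board, either way round below 0.17 rad) or (y of carton4 in the frame of board between -0.012 and 0.012 m and x of carton4 in the frame of board between -0.0285 and 0.0285 m and z of carton4 in the frame of board between 0.051 and 0.067 m and angle between the x axis of carton4 and the y axis of board, either way round below 0.17 rad) or (x of carton4 in the frame of board between -0.012 and 0.012 m and y of carton4 in the frame of board between -0.0285 and 0.0285 m and z of carton4 in the frame of board between 0.081 and 0.097 m and angle between the x axis of carton4 and the x axis of board, either way round below 0.17 rad)) and ((x of carton5 in the frame of board between -0.012 and 0.012 m and y of carton5 in the frame of board between -0.0285 and 0.0285 m and z of carton5 in the frame of board between 0.021 and 0.037 m and angle between the x axis of carton5 and the x axis of board, either way round below 0.17 rad) or (y of carton5 in the frame of board between -0.012 and 0.012 m and x of carton5 in the frame of board between -0.0285 and 0.0285 m and z of carton5 in the frame of board between 0.051 and 0.067 m and angle between the x axis of carton5 and the y axis of board, either way round below 0.17 rad) or (x of carton5 in the frame of board between -0.012 and 0.012 m and y of carton5 in the frame of board between -0.0285 and 0.0285 m and z of carton5 in the frame of board between 0.081 and 0.097 m and angle between the x axis of carton5 and the x axis of board, either way round below 0.17 rad))); the robot touches nothing.
It fails at once if the drill chuck is disturbed (moved more than 30 mm) (distance of drill_chuck from where it was at the start of the episode above 0.03 m).
It fails at once if the parts bin is disturbed (moved more than 30 mm) (distance of parts_bin from where it was at the start of the episode above 0.03 m).
It fails at once if the oil bottle is disturbed (moved more than 30 mm) (distance of oil_bottle from where it was at the start of the episode above 0.03 m).
Of carton1, carton2, carton3, carton4, carton5 only 3 to 5 are there at a start; the rules pass over those that are not, and their reading is None.
At some moment in a run one of cover may be knocked a few centimetres aside while the robot is not near it.
Once in a run the grip may slacken for a moment while it holds something.
It also fails if it takes over 210 s, if anything falls off the work surface, if the arm or the gripper's body presses on something with over 40 N, if the wrist force passes 120 N, or if a joint passes its speed limit or range.

### The arm

A 7-joint arm with a two-finger parallel gripper is mounted at the origin on the work surface. World frame = base frame: x ahead of the robot, y to its left, z up, the work surface at z = 0. Lengths are in m, angles in rad, forces in N, time in s.
With the tool pointing down it reaches from about 0.425 to 0.925 m from the base axis. Payload 6.8 kg.
Tool frame: the origin (TCP) lies midway between the tips of the shut fingers; the grasp point (between the pads) lies bot.grip_point_offset behind it (bot.grip_point_offset is the distance from the TCP to the grasp point, in m); z points along the fingers, y is the line along which they close (so a half turn about z gives the same grasp; the last joint's range is limited). The gripper opens to 85 mm and grips with 20 to 120 N. Pads are 22 mm wide; open, the fingers measure 114 mm over their backs; the gripper's body (76 mm by 85 mm) begins 54 mm behind the grasp point. The pads swing forward as they close: fully open they stand 13 mm farther back than shut.
Start: joints at [1.008, 0.477, 0.022, 1.555, -0.011, 1.109, -0.083], TCP at [0.297, -0.606, 0.231] pointing down, gripper open.
Joint ranges: [-2.96, 2.96], [-0.34, 2.1], [-1.41, 1.46], [0.24, 2.44], [-1.37, 4.51], [0.17, 1.92], [-2.96, 2.96]. Speed limits (rad/s): [2.39, 2.39, 3.14, 3.14, 3.14, 3.14, 3.14].

### API

Orientations are given as a unit quaternion [w, x, y, z].
In Python, from station import get_obs, cams, job, bot gives the robot as it stands.
- The arm moves only by the tool arm_command, never from a script. Its argument "rows" is a list that holds one entry, the list of rows, each a list of 5 numbers: the finger opening in mm, from 0 to 85.4, then the shift along the world's x, y, z in units of 60 mm (1.0 is 60 mm), then the turn about the world's z in units of 0.08 rad (1.0 is 0.08 rad). In form: [[[grip, x, y, z, turn], ...]]. A call has exactly 10 rows; each row shifts and turns the commanded pose from where the row before left it; what a row does not reach is not made up. A row lasts 1/8 s, in which the tool goes at most 62.5 mm and 10.7 degrees, less where a joint would pass 70% of its speed; a pose out of reach is approached as far as the arm can. A call with a number of a shift or a turn outside -1 to 1 is refused whole. A call with a gripper value outside its range is refused whole. The fingers move at their own pace and stop on an object; "newtons" is the grip in N (left out, the last holds). Time passes only in rows, so rows that do not move let the fingers close, or fill a call up. It gives the time, the measured TCP pose, the force, the opening and the grip force at its end, in the units of the state.
- get_obs(): the state, without advancing time (a new reading comes with each control period).
- cams.read_camera(name): name is "scene" or "top" or "wrist"; returns the picture (480x640x3 uint8, red, green, blue); there is no depth.
- cams.camera_params(name): a dict with "K" (3x3 intrinsics, pixels), "extrinsics" (4x4, takes a point from camera to world coordinates). Camera axes: x right, y down, z forward; pixel columns grow to the right and rows downward; lengths in m; the calibration is good to about 2 mm. A picture is of the moment at which its call begins: read the wrist's pose just before it. camera_params takes no time and is no camera call; for the wrist camera it gives the pose at the moment of the call.
- job.hand_in(): hands the job in; it is judged then, once.
The state is a dict: "t": time; "q": joint angles; "joint_vel": joint speeds; "joint_torque": joint torques, N m; "eef_pos": TCP position; "tool_rot": TCP orientation; "contact_force": force on the tool from outside, world axes, zero at the start; "torque": the same for the moment, N m; "gripper_width": opening from 0.0 (shut) to 1.0 (fully open); "grasp_force": force on a finger pad.
Only numpy, scipy, OpenCV 4.12 (cv2) and the standard library are available. Lean on these libraries where they do the work, as an engineer would, in place of code of your own. Each camera call takes 0.05 s, during which the arm holds its last target. There are 200 camera calls.

## Working session

There is one attempt and no reset: what is moved stays moved. The work goes in short steps, Python scripts to look and compute and a tool call to move; the robot and the scene stay as the last step left them, time stands still between calls to the robot, and variables do not carry over. Pictures are saved under pics/ and viewed, at most 14 in all, crops included, and the job is handed in when it is done.

Besides the shell and the picture viewer there is one more tool, called as a command line: name --argument value ..., lists and objects as JSON in quotes. arm_command: Moves the arm, as the interface text tells. Its arguments: {"type":"object","properties":{"rows":{"type":"array"},"newtons":{"type":"number"}},"required":["rows"]}

```bash
mkdir -p pics; ls; python3 - <<'E'
from station import get_obs,cams,job,bot
import cv2,numpy as np
np.set_printoptions(precision=4,suppress=True)
o=get_obs(); print(o, bot.grip_point_offset)
for n in ("scene","top"):
    im=cams.read_camera(n); cv2.imwrite(f"pics/{n}0.png",im[:,:,::-1]); p=cams.camera_params(n); print(n,p["K"],p["extrinsics"])
E
```

```text
pics
{'t': 0.0, 'q': array([ 1.0079,  0.4778,  0.0223,  1.5565, -0.0115,  1.1093, -0.0831]), 'joint_vel': array([-0.0004,  0.0003,  0.001 , -0.0008,  0.0018, -0.001 ,  0.0001]), 'joint_torque': array([  0.0003, -59.6447,   1.608 , -28.1191,   0.0125,   0.0094,
         0.    ]), 'eef_pos': array([ 0.2962, -0.6059,  0.2303]), 'tool_rot': array([-0.0009,  0.9743,  0.2255, -0.0003]), 'contact_force': array([ 0.2853, -0.1233, -0.0641]), 'torque': array([-0.0766,  0.0115, -0.0189]), 'grasp_force': 0.0, 'gripper_width': 1.0006794285690146} 0.0187
scene [[576.4364   0.     320.7215]
 [  0.     576.4364 227.4704]
 [  0.       0.       1.    ]] [[-0.7204  0.558  -0.412   1.0577]
 [ 0.6936  0.5789 -0.4287  0.5428]
 [-0.0007 -0.5946 -0.804   1.0465]
 [ 0.      0.      0.      1.    ]]
top [[454.2086   0.     323.1995]
 [  0.     454.2086 237.2505]
 [  0.       0.       1.    ]] [[-0.0043 -0.9866  0.1631  0.3573]
 [-0.9999  0.0067  0.014   0.0193]
 [-0.0149 -0.163  -0.9865  1.1471]
 [ 0.      0.      0.      1.    ]]
```

View pics/top0.png

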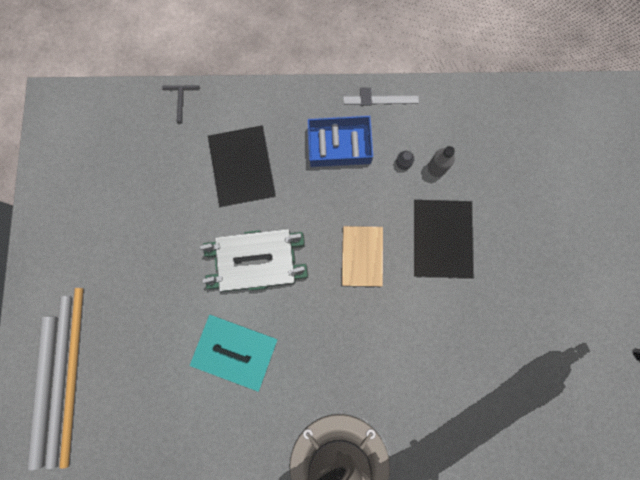

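View pics/scene0.png

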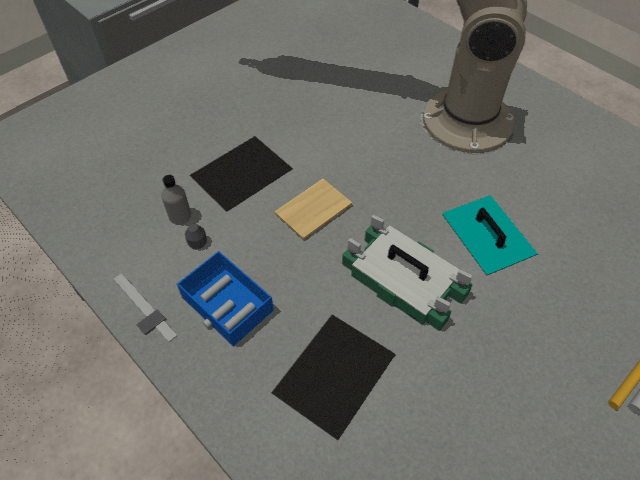

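Top view: the case with the white aluminium cover is at (255,260) and the board at (362,256). The cover has one look-alike, the teal plate at (234,352). There are two black mats, at (241,165) and (443,239). The right one is farthest to the robot's right (−y), so it is the one meant. The bin is at (340,142), the chuck at (404,160) and the bottle at (443,160).

```bash
cat > h.py <<'E'
from station import get_obs,cams,job,bot
import cv2,numpy as np
np.set_printoptions(precision=4,suppress=True)
def ray(n,uv,z,p=None):
    p=p or cams.camera_params(n); K,E=np.array(p["K"]),np.array(p["extrinsics"])
    uv=np.atleast_2d(np.float64(uv)); d=np.c_[uv,np.ones(len(uv))]@np.linalg.inv(K).T@E[:3,:3].T
    return E[:3,3]+d*((z-E[2,3])/d[:,2:])
def proj(n,X,p=None):
    p=p or cams.camera_params(n); K,E=np.array(p["K"]),np.array(p["extrinsics"])
    c=(np.atleast_2d(X)-E[:3,3])@E[:3,:3]@K.T
    return c[:,:2]/c[:,2:]
def blobs(m,amin=60):
    m=cv2.morphologyEx(m.astype(np.uint8)*255,cv2.MORPH_OPEN,np.ones((3,3)))
    return [c for c in cv2.findContours(m,cv2.RETR_EXTERNAL,cv2.CHAIN_APPROX_NONE)[0] if cv2.contourArea(c)>amin]
def rect(n,c,z,p=None):  # min-area rectangle on plane z: centre, sides, yaw of the long side
    P=ray(n,c[:,0,:],z,p)[:,:2].astype(np.float32); (x,y),(w,h),a=cv2.minAreaRect(P)
    a=np.radians(a)+(np.pi/2 if h>w else 0)
    return np.array([x,y]),sorted((w,h)),(a+np.pi/2)%np.pi-np.pi/2
def pose():
    o=get_obs(); w,x,y,z=o["tool_rot"]
    close=np.arctan2(1-2*(x*x+z*z),2*(x*y-w*z))  # direction of tool y
    return o["eef_pos"],(close+np.pi/2)%np.pi-np.pi/2,o
E
python3 - <<'E'
from h import *
im=cv2.imread("pics/top0.png"); hsv=cv2.cvtColor(im,cv2.COLOR_BGR2HSV); H,S,V=cv2.split(hsv)
for nm,m,z,am in [("mats",(V<45),.003,1500),("board",(H>8)&(H<25)&(S>70)&(V>120),.014,800),("cover",(S<25)&(V>170),.045,800),("green",(H>60)&(H<88)&(S>80)&(V<120),.04,60),("bin",(H>105)&(H<125)&(S>120),.055,300)]:
    for c in blobs(m,am):
        print(nm,cv2.boundingRect(c),*rect("top",c,z))
print(pose()[:2])
cr=np.hstack([cv2.resize(im[220:300,190:318],(640,400),interpolation=2),])
cv2.imwrite("pics/crop.png",np.vstack([cr,cv2.resize(im[190:290,400:490],(0,0),fx=2,fy=2)[:, :640] if 0 else cv2.resize(im[190:290,330:490],(320,200)).repeat(2,1)[:,:640]]))
E
```

```text
board (60, 288, 23, 181) [0.2094 0.6493] [0.021246492862701416, 0.42131271958351135] -0.0016239956327304128
board (342, 227, 41, 59) [ 0.497  -0.0619] [0.09995008260011673, 0.14831627905368805] -0.025368207279658606
cover (216, 229, 78, 61) [0.4871 0.201 ] [0.13234132528305054, 0.19505250453948975] -1.4614734308890895
cover (435, 0, 89, 46) [ 1.1147 -0.3827] [0.13134099543094635, 0.232496440410614] 1.5552985934633985
cover (112, 0, 126, 59) [1.108  0.4361] [0.17019988596439362, 0.34072667360305786] 1.5552987266214533
bin (308, 124, 65, 37) [ 0.7809 -0.0081] [0.09235072880983353, 0.1590440422296524] -1.540862210969486
(array([ 0.2963, -0.6059,  0.2304]), np.float64(-1.1160431255213765))
```

View pics/crop.png

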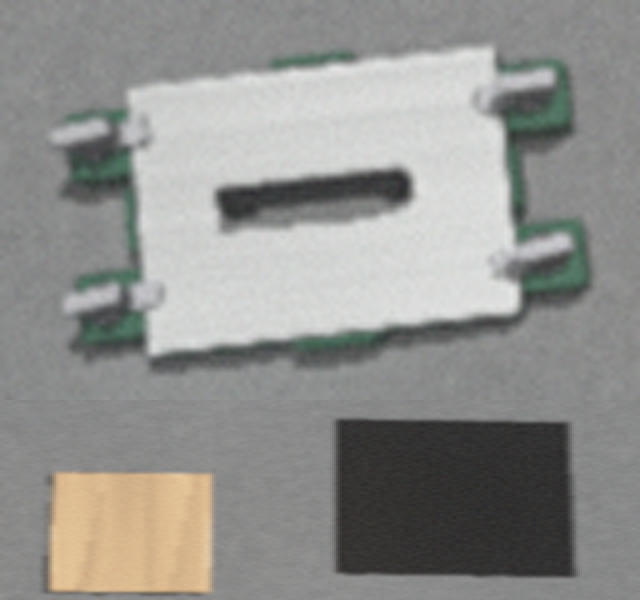

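The crop confirms it: the aluminium-white plate with the black handle is the cover, held by four wings and dogs. The plywood board and the right-hand black mat are shown below it. Now I'll move the wrist camera over the case.

arm_command --rows '[[[85,0.1,0.4,0.5,0.9],[85,0.2,0.8,0.5,0.96],[85,0.2,0.84,0.5,0.96],[85,0.2,0.84,0,0.96],[85,0.2,0.84,0,0.96],[85,0.2,0.84,0,0.96],[85,0.2,0.84,0,0.96],[85,0.2,0.84,0,0.96],[85,0.2,0.84,0,0.96],[85,0.2,0.84,0,0.96]]]'

```text
t: 1.35
eef_pos: [0.4104, -0.1295, 0.3212]
tool_rot: [0.0, 0.82, 0.573, -0.0]
contact_force: [1.0, 0.0, 0.0]
gripper_width: 0.993
grasp_force: 0.0
```

arm_command --rows '[[[85,0.2,0.84,0,0.96],[85,0.2,0.84,0,0.96],[85,0.2,0.84,0,0.96],[85,0.2,0.84,0,0.96],[85,0.2,0.84,0,0.96],[85,0.2,0.84,0,0.96],[85,0.1,0.5,0,0.0],[85,0,0.0,0,0],[85,0,0,0,0],[85,0,0,0,0]]]'

```text
t: 2.6
eef_pos: [0.4886, 0.1997, 0.3212]
tool_rot: [0.0, 0.669, 0.744, -0.0]
contact_force: [0.3, 0.3, -0.4]
gripper_width: 0.998
grasp_force: 0.0
```

```bash
python3 - <<'E'
from h import *
P,y,o=pose(); print(P,y,o["q"],o["t"])
p=cams.camera_params("wrist"); im=cams.read_camera("wrist")[:,:,::-1]; cv2.imwrite("pics/w1.png",im); np.save("w1.npy",p["extrinsics"])
print(p)
im=cv2.imread("pics/top0.png"); H,S,V=cv2.split(cv2.cvtColor(im,cv2.COLOR_BGR2HSV))
print(np.percentile(V[205:270,420:465],[5,50,95]))
for c in blobs(V<65,1500): print("mat",cv2.boundingRect(c),*rect("top",c,.003))
E
```

```text
[0.4886 0.1997 0.3212] 0.10594300590766115 [ 0.116   0.2294 -0.7284  1.7519  0.1625  1.2221 -0.5494] 2.6
{'K': array([[386.9965,   0.    , 324.8198],
       [  0.    , 386.9965, 238.9736],
       [  0.    ,   0.    ,   1.    ]]), 'extrinsics': array([[ 0.9945,  0.1003,  0.0311,  0.4803],
       [ 0.105 , -0.9483, -0.2996,  0.2768],
       [-0.0005,  0.3012, -0.9536,  0.464 ],
       [ 0.    ,  0.    ,  0.    ,  1.    ]])}
[45. 51. 56.]
mat (415, 200, 58, 78) [ 0.5424 -0.2699] [0.1435166895389557, 0.19568203389644623] -0.037148167729406545
mat (209, 127, 65, 79) [0.7397 0.2509] [0.14591391384601593, 0.196419820189476] 0.18925083502948548
```

View pics/w1.png

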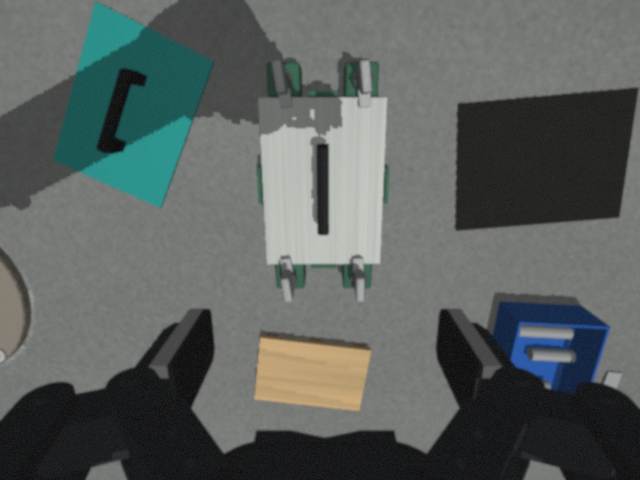

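The wrist view shows the cover at (322,180) with the board below it. The wings are near (284,80), (365,80), (288,278) and (359,278). Next I'll enlarge both ends.

```bash
python3 - <<'E'
import cv2,numpy as np
im=cv2.imread("pics/w1.png")
a=[cv2.resize(im[y:y+60,255:395],(0,0),fx=5,fy=5,interpolation=cv2.INTER_CUBIC)[:300] for y in (50,248)]
cv2.imwrite("pics/w1c.png",np.vstack(a))
E
```

```text
(no output)
```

View pics/w1c.png

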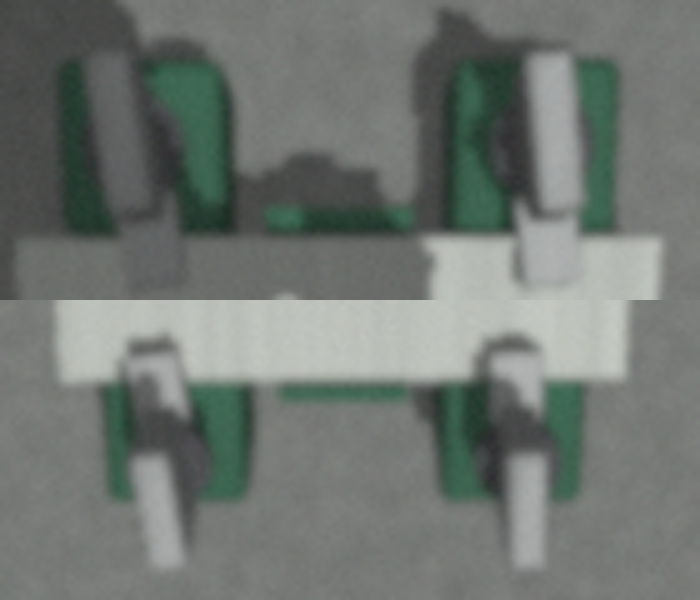

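```bash
python3 - <<'E'
from h import *
p=cams.camera_params("wrist"); p["extrinsics"]=np.load("w1.npy")
im=cv2.imread("pics/w1.png")
W=dict(A=[(107,53),(133,207),50],B=[(548,53),(555,208),50],C=[(152,455),(168,570),188],D=[(528,453),(529,570),188])
# case pose from the cover corners (read from crop), z=.045
cor=np.array([(15/5+255,237/5+50),(662/5+255,237/5+50),(626/5+255,380/5+188),(60/5+255,382/5+188)])
C=ray("wrist",cor,.045,p)[:,:2]; c=C.mean(0); print("corners",C,"\nsides",np.linalg.norm(np.diff(C,axis=0),axis=1))
d=(C[0]+C[1]-C[2]-C[3]); yaw=np.arctan2(d[1],d[0]); print("cover",c,"y-dir",yaw, "x-dir",yaw-np.pi/2)
R=np.array([[np.sin(yaw),-np.cos(yaw)],[np.cos(yaw),np.sin(yaw)]])
for k,(a,b,dy) in W.items():
    q=ray("wrist",np.array([a,b])/5.+[255,dy],.082,p)[:,:2]; m=q.mean(0); v=q[0]-q[1]
    a=np.arctan2(v[1],v[0]); print(k,m,"len",np.linalg.norm(v),"yaw",a,"screw",a-yaw,"in case",R@(m-c))
# ears at z=.04 (outer edges)
for nm,pts,dy in [("earA",[(62,62),(232,62)],50),("earB",[(450,62),(615,62)],50),("earC",[(108,497),(245,497)],188),("earD",[(442,497),(578,497)],188)]:
    q=ray("wrist",np.array(pts)/5.+[255,dy],.04,p)[:,:2]; print(nm,[R@(x-c) for x in q])
# cover in top picture, and dark handle bar top z=.084
m=cv2.imread("pics/top0.png"); V=m.max(2).astype(int)
E
```

```text
corners [[0.4104 0.2883]
 [0.5414 0.3021]
 [0.561  0.1216]
 [0.4305 0.1073]] 
sides [0.1317 0.1815 0.1312]
cover [0.4858 0.2048] y-dir 1.6799892843833732 x-dir 0.10919295758847669
A [0.4347 0.3075] len 0.026329689106185546 yaw 1.8216736432766738 screw 0.14168435889330055 in case [-0.0396  0.1076]
B [0.5132 0.3157] len 0.026305015679875112 yaw 1.7560747054698125 screw 0.07608542108643923 in case [0.0392 0.1072]
C [0.4582 0.0943] len 0.027340865224880457 yaw 1.7733174615069458 screw 0.09332817712357255 in case [-0.0395 -0.1069]
D [0.5374 0.1029] len 0.027690281946162663 yaw 1.7116743494112105 screw 0.0316850650278373 in case [ 0.0402 -0.107 ]
earA [array([-0.0554,  0.1244]), array([-0.0212,  0.1242])]
earB [array([0.0226, 0.1241]), array([0.0557, 0.1239])]
earC [array([-0.0564, -0.1223]), array([-0.0236, -0.1225])]
earD [array([ 0.0235, -0.1226]), array([ 0.0561, -0.1228])]
```

arm_command --rows '[[[40,-0.18,0.36,-0.67,0.362],[40,-0.18,0.36,-0.67,0.362],[40,-0.18,0.36,-0.67,0.362],[40,-0.18,0.36,-0.67,0.362],[40,-0.18,0.36,-0.67,0.362],[40,0,0,-0.26,0],[40,0,0,-0.26,0],[40,0,0,-0.26,0],[40,0,0,-0.25,0],[40,0,0,0,0]]]' --newtons 30

```text
t: 3.9
eef_pos: [0.4343, 0.3083, 0.0576]
tool_rot: [-0.0, 0.613, 0.79, -0.001]
contact_force: [-0.8, 0.5, -1.1]
gripper_width: 0.472
grasp_force: 0.0
```

arm_command --rows '[[[0,0,0,0,0],[0,0,0,0,0],[0,0,0,0,0],[0,0,0,0,0],[0,0,0,0,0],[0,0,0,0,0],[0,0,0,0,0],[0,0,0,0,0],[0,0,0,0,0],[0,0,0,0,0]]]'

```text
t: 5.15
eef_pos: [0.4339, 0.3093, 0.0592]
tool_rot: [-0.0, 0.612, 0.791, -0.0]
contact_force: [-2.9, -2.2, 6.0]
gripper_width: 0.093
grasp_force: 31.6
```

arm_command --rows '[[[0,0,0,0,0.9],[0,0,0,0,0.9],[0,0,0,0,0.9],[0,0,0,0,0.9],[0,0,0,0,0.9],[0,0,0,0,0.9],[0,0,0,0,0.9],[0,0,0,0,0.9],[0,0,0,0,0.9],[0,0,0,0,0.9]]]'

```text
t: 6.4
eef_pos: [0.4324, 0.3083, 0.0591]
tool_rot: [-0.001, 0.293, 0.956, -0.002]
contact_force: [-8.6, -4.7, 13.4]
gripper_width: 0.101
grasp_force: 32.6
```

arm_command --rows '[[[0,0,0,0,0.9],[0,0,0,0,0.9],[0,0,0,0,0.9],[0,0,0,0,0.9],[0,0,0,0,0.9],[0,0,0,0,0.9],[0,0,0,0,0.9],[0,0,0,0,0.9],[0,0,0,0,0.7],[0,0,0,0,0]]]'

```text
t: 7.65
eef_pos: [0.432, 0.3069, 0.0591]
tool_rot: [-0.002, -0.017, 1.0, -0.003]
contact_force: [-10.7, -10.1, 18.3]
gripper_width: 0.098
grasp_force: 33.5
```

```bash
python3 - <<'E'
from h import *
P,y,o=pose(); print(P,y,o["q"],o["t"],o["contact_force"],o["torque"],o["gripper_width"])
E
```

```text
[0.432  0.3069 0.0591] -1.5360348938873525 [-0.0088  0.6839 -0.9571  1.9845  0.7395  0.8766  0.2314] 7.65 [-10.6555 -10.0692  18.29  ] [-2.0201  2.2721  0.0108] 0.09846118269419839
```

arm_command --rows '[[[40,0,0,0,0],[40,0,0,0,0],[40,0,0,0.4,0],[40,0,0,0.5,0],[40,0,0,0,-1],[40,0,0,0,-1],[40,0,0,0,-1],[40,0,0,0,-1],[40,0,0,0,-1],[40,0,0,0,-1]]]'

```text
t: 8.9
eef_pos: [0.435, 0.3095, 0.1127]
tool_rot: [0.0, 0.223, 0.975, 0.0]
contact_force: [0.3, 0.4, -0.2]
gripper_width: 0.468
grasp_force: 0.0
```

arm_command --rows '[[[40,0.33,0.03,0,-1],[40,0.33,0.03,0,-1],[40,0.33,0.03,0,-1],[40,0.33,0.03,0,-1],[40,0,0,0,-1],[40,0,0,0,-1],[40,0,0,0,-1],[40,0,0,0,-1],[40,0,0,0,-1],[40,0,0,0,-1]]]'

```text
t: 10.15
eef_pos: [0.5141, 0.3166, 0.1126]
tool_rot: [0.0, 0.585, 0.811, 0.0]
contact_force: [-0.5, -1.1, 0.6]
gripper_width: 0.465
grasp_force: 0.0
```

```bash
python3 - <<'E'
from h import *
P,y,o=pose(); print(P,y,o["q"],o["t"],o["contact_force"],o["gripper_width"])
im=cams.read_camera("top")[:,:,::-1]; s=cams.read_camera("scene")[:,:,::-1]
cv2.imwrite("pics/a1.png",np.hstack([cv2.resize(im[220:300,190:320],(390,240)),cv2.resize(s[200:340,330:480],(390,364))[:240]]))
E
```

```text
[0.5141 0.3166 0.1126] 0.32206086848336835 [-0.1414  0.5936 -0.6972  1.797   0.4676  0.9218 -0.7221] 10.15 [-0.4889 -1.1003  0.6189] 0.4654859603492317
```

arm_command --rows '[[[40,-0.02,-0.02,0,-0.86],[40,0,0,0,-0.85],[40,0,0,-0.3,0],[40,0,0,-0.3,0],[40,0,0,-0.27,0],[0,0,0,0,0],[0,0,0,0,0],[0,0,0,0,0],[0,0,0,0,0],[0,0,0,0,0]]]'

```text
t: 11.5
eef_pos: [0.5137, 0.3153, 0.0601]
tool_rot: [0.0, 0.638, 0.77, 0.001]
contact_force: [5.5, 3.1, -10.4]
gripper_width: 0.095
grasp_force: 33.9
```

arm_command --rows '[[[0,0,0,0,0.95],[0,0,0,0,0.95],[0,0,0,0,0.95],[0,0,0,0,0.95],[0,0,0,0,0.95],[0,0,0,0,0.95],[0,0,0,0,0.95],[0,0,0,0,0.95],[0,0,0,0,0.95],[0,0,0,0,0.95]]]'

```text
t: 12.75
eef_pos: [0.5138, 0.3153, 0.0601]
tool_rot: [0.001, 0.306, 0.952, 0.001]
contact_force: [4.7, 3.5, -10.9]
gripper_width: 0.095
grasp_force: 33.8
```

arm_command --rows '[[[0,0,0,0,0.95],[0,0,0,0,0.95],[0,0,0,0,0.95],[0,0,0,0,0.95],[0,0,0,0,0.95],[0,0,0,0,0.95],[0,0,0,0,0.95],[0,0,0,0,0.95],[0,0,0,0,0.9],[0,0,0,0,0]]]'

```text
t: 14.0
eef_pos: [0.5138, 0.3153, 0.0601]
tool_rot: [0.001, -0.029, 1.0, 0.001]
contact_force: [3.7, 3.6, -9.6]
gripper_width: 0.098
grasp_force: 34.9
```

```bash
python3 - <<'E'
from h import *
P,y,o=pose(); print(P,y,o["q"],o["t"],o["contact_force"],o["gripper_width"])
E
```

```text
[0.5138 0.3153 0.0601] -1.5134722265944536 [ 0.0119  0.7705 -0.9398  1.8173  0.758   0.9581  0.3666] 14.0 [ 3.7135  3.5716 -9.5504] 0.09769338849474161
```

arm_command --rows '[[[40,0,0,0,0],[40,0,0,0,0],[40,0,0,0.4,0],[40,0,0,0.55,0],[40,0.06,-0.59,0,-1],[40,0.06,-0.59,0,-1],[40,0.06,-0.59,0,-1],[40,0.06,-0.59,0,-1],[40,0.06,-0.59,0,-1],[40,0.06,-0.59,0,-1]]]'

```text
t: 15.25
eef_pos: [0.5347, 0.1022, 0.1193]
tool_rot: [0.001, 0.211, 0.978, 0.0]
contact_force: [0.3, 0.1, 0.6]
gripper_width: 0.462
grasp_force: 0.0
```

arm_command --rows '[[[40,0,0,0,-1],[40,0,0,0,-1],[40,0,0,0,-1],[40,0,0,0,-1],[40,0,0,0,-1],[40,0,0,0,-1],[40,0,0,0,-1],[40,0,0,0,-1],[40,0,0,0,-1],[40,0,0,0,-1]]]'

```text
t: 16.5
eef_pos: [0.5346, 0.1036, 0.1193]
tool_rot: [0.001, 0.575, 0.818, 0.001]
contact_force: [-0.2, -1.0, 0.2]
gripper_width: 0.471
grasp_force: 0.0
```

```bash
python3 - <<'E'
from h import *
P,y,o=pose(); print(P,y,o["q"],o["t"],o["contact_force"],o["gripper_width"])
print("D: units", (np.array([.5374,.1029,.060])-P)/.06, (.141-y)/.08)
E
```

```text
[0.5346 0.1036 0.1193] 0.34617994181690515 [ 0.2806  0.5089 -0.7488  1.9318  0.4486  0.8713 -0.3547] 16.5 [-0.1942 -0.951   0.1838] 0.4706439372212624
D: units [ 0.0472 -0.0122 -0.9876] -2.5647492727113144
```

arm_command --rows '[[[40,0.05,-0.01,0,-0.9],[40,0,0,0,-0.9],[40,0,0,0,-0.77],[40,0,0,-0.35,0],[40,0,0,-0.35,0],[40,0,0,-0.29,0],[0,0,0,0,0],[0,0,0,0,0],[0,0,0,0,0],[0,0,0,0,0]]]'

```text
t: 17.75
eef_pos: [0.5372, 0.1025, 0.0577]
tool_rot: [-0.0, 0.655, 0.756, 0.0]
contact_force: [4.0, 1.7, -12.8]
gripper_width: 0.098
grasp_force: 33.0
```

arm_command --rows '[[[0,0,0,0,0],[0,0,0,0,1],[0,0,0,0,1],[0,0,0,0,1],[0,0,0,0,1],[0,0,0,0,1],[0,0,0,0,1],[0,0,0,0,1],[0,0,0,0,1],[0,0,0,0,1]]]'

```text
t: 19.0
eef_pos: [0.5374, 0.1024, 0.0577]
tool_rot: [0.0, 0.346, 0.938, 0.0]
contact_force: [4.0, 2.6, -14.1]
gripper_width: 0.097
grasp_force: 32.7
```

arm_command --rows '[[[0,0,0,0,1],[0,0,0,0,1],[0,0,0,0,1],[0,0,0,0,1],[0,0,0,0,1],[0,0,0,0,1],[0,0,0,0,1],[0,0,0,0,1],[0,0,0,0,1],[0,0,0,0,0.5]]]'

```text
t: 20.25
eef_pos: [0.5375, 0.1025, 0.0577]
tool_rot: [0.0, -0.027, 1.0, 0.001]
contact_force: [4.4, 5.1, -13.1]
gripper_width: 0.095
grasp_force: 32.8
```

```bash
python3 - <<'E'
from h import *
P,y,o=pose(); print(P,y,o["q"],o["t"],o["contact_force"],o["gripper_width"])
print("C: units", (np.array([.4582,.0943,.060])-P)/.06, (.2025-y)/.08)
E
```

```text
[0.5375 0.1025 0.0577] -1.5176539703271157 [ 0.4238  0.7149 -0.9707  1.9496  0.7637  0.8967  0.675 ] 20.25 [  4.442    5.1313 -13.1469] 0.09454937239738533
C: units [-1.3209 -0.1368  0.0376] 21.501924629088947
```

arm_command --rows '[[[40,0,0,0,0],[40,0,0,0,0],[40,0,0,0.4,0],[40,0,0,0.55,0],[40,-0.22,-0.02,0,-1],[40,-0.22,-0.02,0,-1],[40,-0.22,-0.02,0,-1],[40,-0.22,-0.02,0,-1],[40,-0.22,-0.02,0,-1],[40,-0.22,-0.02,0,-1]]]'

```text
t: 21.5
eef_pos: [0.4577, 0.0948, 0.1155]
tool_rot: [0.001, 0.214, 0.977, -0.0]
contact_force: [-0.2, -0.0, -0.3]
gripper_width: 0.468
grasp_force: 0.0
```

arm_command --rows '[[[40,0,0,0,-1],[40,0,0,0,-1],[40,0,0,0,-1],[40,0,0,0,-1],[40,0,0,0,-1],[40,0,0,0,-1],[40,0,0,0,-1],[40,0,0,0,-1],[40,0,0,0,-1],[40,0,0,0,-1]]]'

```text
t: 22.75
eef_pos: [0.4581, 0.095, 0.1155]
tool_rot: [0.001, 0.578, 0.816, -0.0]
contact_force: [0.2, 0.4, -0.3]
gripper_width: 0.471
grasp_force: 0.0
```

```bash
python3 - <<'E'
from h import *
P,y,o=pose(); print(P,y,o["q"],o["t"],o["contact_force"],o["gripper_width"])
print("C: units", (np.array([.4582,.0943,.060])-P)/.06, (.2025-y)/.08)
E
```

```text
[0.4581 0.095  0.1155] 0.33925077685551175 [ 0.3432  0.4129 -0.8129  2.102   0.423   0.7926 -0.3925] 22.75 [ 0.2312  0.3894 -0.3451] 0.47098074168040654
C: units [ 0.0025 -0.011  -0.9256] -1.7093847106938966
```

arm_command --rows '[[[40,0,-0.01,0,-0.9],[40,0,0,0,-0.81],[40,0,0,-0.3,0],[40,0,0,-0.3,0],[40,0,0,-0.32,0],[0,0,0,0,0],[0,0,0,0,0],[0,0,0,0,0],[0,0,0,0,0],[0,0,0,0,0]]]'

```text
t: 24.0
eef_pos: [0.4576, 0.0946, 0.0594]
tool_rot: [-0.0, 0.631, 0.776, 0.0]
contact_force: [1.4, 4.0, -18.4]
gripper_width: 0.093
grasp_force: 33.0
```

arm_command --rows '[[[0,0,0,0,0.9],[0,0,0,0,0.9],[0,0,0,0,0.9],[0,0,0,0,0.9],[0,0,0,0,0.9],[0,0,0,0,0.9],[0,0,0,0,0.9],[0,0,0,0,0.9],[0,0,0,0,0.9],[0,0,0,0,0.9]]]'

```text
t: 25.25
eef_pos: [0.4572, 0.0943, 0.0594]
tool_rot: [-0.001, 0.316, 0.949, -0.0]
contact_force: [-0.2, 3.0, -15.2]
gripper_width: 0.097
grasp_force: 33.2
```

arm_command --rows '[[[0,0,0,0,0.9],[0,0,0,0,0.9],[0,0,0,0,0.9],[0,0,0,0,0.9],[0,0,0,0,0.9],[0,0,0,0,0.9],[0,0,0,0,0.9],[0,0,0,0,0.9],[0,0,0,0,0.7],[0,0,0,0,0]]]'

```text
t: 26.5
eef_pos: [0.4571, 0.0938, 0.0594]
tool_rot: [-0.001, 0.007, 1.0, -0.0]
contact_force: [-1.3, 3.0, -13.7]
gripper_width: 0.097
grasp_force: 33.7
```

arm_command --rows '[[[40,0,0,0,0],[40,0,0,0,0],[40,0,0,0.4,0],[40,0,0,0.6,0],[40,0.08,0.45,0.5,-1],[40,0.08,0.45,0.5,-1],[40,0.08,0.45,0.5,-1],[40,0.08,0.45,0.5,-1],[40,0.08,0,0,-1],[40,0.08,0,0,-1]]]'

```text
t: 27.75
eef_pos: [0.4873, 0.2031, 0.241]
tool_rot: [0.001, 0.245, 0.969, 0.0]
contact_force: [-0.5, -1.0, -0.3]
gripper_width: 0.471
grasp_force: 0.0
```

arm_command --rows '[[[40,0,0,0,-1],[40,0,0,0,-1],[40,0,0,0,-1],[40,0,0,0,-1],[40,0,0,0,-1],[40,0,0,0,-1],[40,0,0,0,-1],[40,0,0,0,-1],[40,0,0,0,-1],[40,0,0,0,-1]]]'

```text
t: 29.0
eef_pos: [0.4871, 0.2026, 0.2406]
tool_rot: [0.001, 0.604, 0.797, 0.0]
contact_force: [0.2, -0.8, -0.9]
gripper_width: 0.471
grasp_force: 0.0
```

```bash
python3 - <<'E'
from h import *
P,y,o=pose(); print(P,y,o["q"],o["t"])
p=cams.camera_params("wrist"); im=cams.read_camera("wrist")[:,:,::-1]; cv2.imwrite("pics/w2.png",im); np.save("w2.npy",p["extrinsics"])
E
```

```text
[0.4871 0.2026 0.2406] 0.27469513665586565 [ 0.2309  0.3536 -0.9102  1.8512  0.3151  1.0874 -0.5234] 29.0
```

View pics/w2.png

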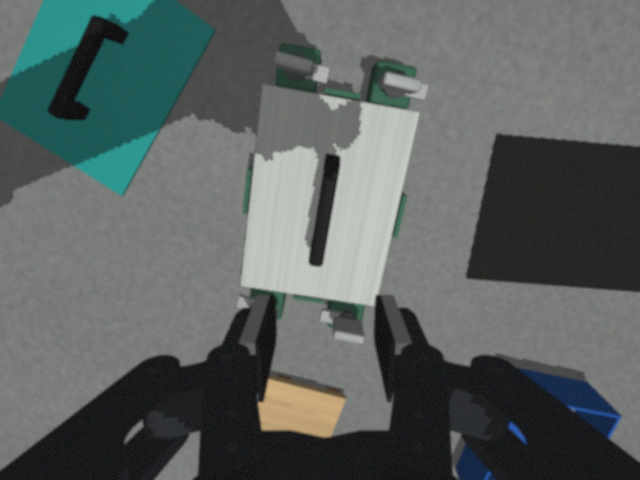

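The wrist view shows all four wings crosswise, with their dogs clear of the cover. The handle bar runs from (332,155) to (316,265). Next I'll measure the handle.

```bash
python3 - <<'E'
from h import *
p=cams.camera_params("wrist"); p["extrinsics"]=np.load("w2.npy")
im=cv2.imread("pics/w2.png"); V=im.max(2)
m=np.zeros(V.shape,bool); m[140:280,295:350]=V[140:280,295:350]<50
for c in blobs(m,200): r=rect("wrist",c,.084,p); print(cv2.boundingRect(c),r); ctr=r[0]; ang=r[2]
P,y,o=pose(); cl=ang-np.pi/2; cl=(cl+np.pi/2)%np.pi-np.pi/2
print("close",cl,"units",(np.r_[ctr,.059]-P)/.06,(cl-y)/.08)
E
```

```text
(311, 155, 28, 110) (array([0.4844, 0.2078]), [0.010335172526538372, 0.0894811674952507], np.float64(-1.4599999621145976))
close 0.11079636468029896 units [-0.044   0.0853 -3.0268] -2.0121181624806193
```

arm_command --rows '[[[40,-0.02,0.04,-0.5,-0.7],[40,-0.02,0.04,-0.5,-0.7],[40,0,0,-0.5,-0.6],[40,0,0,-0.5,0],[40,0,0,-0.5,0],[40,0,0,-0.3,0],[40,0,0,-0.22,0],[40,0,0,0,0],[0,0,0,0,0],[0,0,0,0,0]]]' --newtons 80

```text
t: 30.3
eef_pos: [0.4851, 0.2076, 0.0594]
tool_rot: [0.0, 0.664, 0.747, 0.001]
contact_force: [-0.8, 0.7, 2.1]
gripper_width: 0.12
grasp_force: 77.9
```

arm_command --rows '[[[0,0,0,0,0],[0,0,0,0,0],[0,0,0,0,0],[0,0,0,0,0],[0,0,0,0.1,0],[0,0,0,0.2,0],[0,0,0,0.3,0],[0,0,0,0.4,0],[0,0,0,0.4,0],[0,0,0,0.4,0]]]'

```text
t: 31.55
eef_pos: [0.4841, 0.2072, 0.1683]
tool_rot: [0.0, 0.664, 0.748, 0.0]
contact_force: [0.8, -0.9, -3.5]
gripper_width: 0.122
grasp_force: 78.4
```

```bash
python3 - <<'E'
from h import *
P,y,o=pose(); print(P,y,o["q"],o["t"],o["contact_force"],o["gripper_width"])
T=np.array([.5424,-.2699,.022]); print("units",(T-P)/.06, (-.037-np.pi/2-y)/.08)
E
```

```text
[0.4841 0.2072 0.1683] 0.11795831970799564 [ 0.1472  0.4297 -0.834   1.9293  0.3893  0.9504 -0.7553] 31.55 [ 0.7914 -0.853  -3.4748] 0.12175092162380477
units [ 0.9718 -7.9522 -2.4384] -21.57193308128615
```

arm_command --rows '[[[0,0.04,-0.2,0,-0.6],[0,0.05,-0.4,0,-0.98],[0,0.05,-0.4,0,-0.98],[0,0.05,-0.4,0,-0.98],[0,0.05,-0.4,0,-0.98],[0,0.05,-0.4,0,-0.98],[0,0.05,-0.4,0,-0.98],[0,0.05,-0.4,0,-0.98],[0,0.05,-0.4,0,-0.98],[0,0.05,-0.4,0,-0.98]]]'

```text
t: 32.8
eef_pos: [0.5139, -0.0224, 0.1665]
tool_rot: [0.0, 0.894, 0.448, 0.0]
contact_force: [-0.3, 0.1, -3.2]
gripper_width: 0.124
grasp_force: 78.4
```

arm_command --rows '[[[0,0.05,-0.4,0,-0.98],[0,0.05,-0.4,0,-0.98],[0,0.05,-0.4,0,-0.98],[0,0.05,-0.4,0,-0.98],[0,0.05,-0.4,0,-0.98],[0,0.05,-0.4,0,-0.98],[0,0.05,-0.4,0,-0.98],[0,0.05,-0.4,0,-0.98],[0,0.05,-0.4,0,-0.98],[0,0.03,-0.4,0,-0.98]]]'

```text
t: 34.05
eef_pos: [0.5427, -0.2623, 0.1665]
tool_rot: [-0.0, 0.997, 0.073, 0.0]
contact_force: [0.5, 0.5, -3.6]
gripper_width: 0.127
grasp_force: 78.4
```

```bash
python3 - <<'E'
from h import *
P,y,o=pose(); print(P,y,o["q"],o["t"],o["contact_force"],o["gripper_width"])
T=np.array([.5424,-.2699,.022]); print("units",(T-P)/.06, (-.037-np.pi/2-y)/.08)
cv2.imwrite("pics/s3.png",cams.read_camera("scene")[:,:,::-1])
E
```

```text
[ 0.5427 -0.2623  0.1665] -1.425119437394567 [ 0.6182  0.4517 -0.3556  1.777   0.1883  0.9462 -1.2403] 34.05 [ 0.5195  0.5354 -3.5571] 0.12740042004361551
units [-0.0057 -0.1261 -2.4078] -2.283461117504118
```

View pics/s3.png

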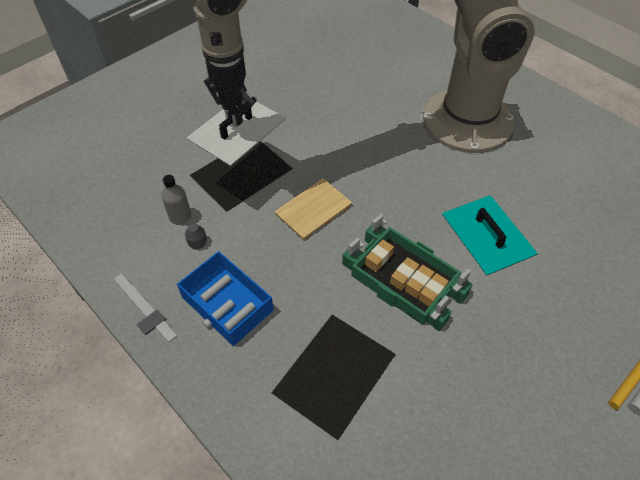

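The scene shows the cover held level above the right mat, and four cartons in the open case, at (379,256), (405,273), (420,281) and (434,291). I'll lower the cover and release it.

arm_command --rows '[[[0,0,-0.06,-0.4,-0.8],[0,0,-0.06,-0.5,-0.8],[0,0,0,-0.5,-0.68],[0,0,0,-0.4,0],[0,0,0,-0.25,0],[0,0,0,-0.2,0],[0,0,0,-0.1,0],[0,0,0,-0.05,0],[0,0,0,0,0],[0,0,0,0,0]]]'

```text
t: 35.35
eef_pos: [0.5429, -0.2682, 0.023]
tool_rot: [0.0, 1.0, -0.016, 0.001]
contact_force: [0.6, 0.6, -1.5]
gripper_width: 0.125
grasp_force: 78.6
```

arm_command --rows '[[[30,0,0,0,0],[30,0,0,0,0],[30,0,0,0,0],[30,0,0,0,0],[30,0,0,0.3,0],[30,0,0,0.5,0],[30,0,0,0.8,0],[50,0,0,0.8,0],[50,0,0,0.8,0],[50,0,0,0,0]]]'

```text
t: 36.6
eef_pos: [0.5452, -0.2688, 0.2205]
tool_rot: [0.002, 1.0, -0.016, 0.004]
contact_force: [0.1, -0.2, 0.5]
gripper_width: 0.588
grasp_force: 0.0
```

```bash
python3 - <<'E'
from h import *
P,y,o=pose(); print(P,y,o["q"],o["t"],o["contact_force"],o["gripper_width"])
T=np.array([.487,.16,.30]); print("units",(T-P)/.06, (.11-y)/.08)
E
```

```text
[ 0.5452 -0.2688  0.2205] 1.5391452830157974 [ 0.6056  0.3935 -0.3256  1.7238  0.1441  1.0379 -1.3714] 36.6 [ 0.0967 -0.2042  0.5008] 0.5880556235349769
units [-0.9704  7.1463  1.3258] -17.864316037697467
```

arm_command --rows '[[[75,0,0.1,0.3,0.6],[75,-0.04,0.4,0.1,0.98],[75,-0.05,0.4,0.1,0.98],[75,-0.05,0.4,0.1,0.98],[75,-0.05,0.4,0.1,0.98],[75,-0.05,0.4,0.1,0.98],[75,-0.05,0.4,0.1,0.98],[75,-0.05,0.4,0.1,0.98],[75,-0.05,0.4,0.1,0.98],[75,-0.05,0.4,0.1,0.98]]]'

```text
t: 37.85
eef_pos: [0.5159, -0.0444, 0.2869]
tool_rot: [0.0, 0.935, 0.356, 0.0]
contact_force: [0.8, 0.1, 0.7]
gripper_width: 0.879
grasp_force: 0.0
```

arm_command --rows '[[[75,-0.05,0.4,0,0.98],[75,-0.05,0.4,0,0.98],[75,-0.05,0.4,0,0.98],[75,-0.05,0.4,0,0.98],[75,-0.05,0.4,0,0.98],[75,-0.05,0.4,0,0.98],[75,-0.05,0.4,0,0.98],[75,-0.05,0.4,0,0.98],[75,-0.05,0.4,0,0.98],[75,-0.05,0.2,0,0.98]]]'

```text
t: 39.1
eef_pos: [0.4857, 0.1844, 0.2866]
tool_rot: [-0.0, 0.727, 0.686, 0.0]
contact_force: [-0.1, -0.4, 1.2]
gripper_width: 0.881
grasp_force: 0.0
```

arm_command --rows '[[[75,0,0,0,0.98],[75,0,0,0,0.2],[75,0,0,0,0],[75,0,0,0,0],[75,0,0,0,0],[75,0,0,0,0],[75,0,0,0,0],[75,0,0,0,0],[75,0,0,0,0],[75,0,0,0,0]]]'

```text
t: 40.35
eef_pos: [0.4861, 0.182, 0.2865]
tool_rot: [-0.0, 0.697, 0.717, 0.0]
contact_force: [-0.1, 0.4, 0.6]
gripper_width: 0.877
grasp_force: 0.0
```

```bash
python3 - <<'E'
from h import *
P,y,o=pose(); print(P,y,o["q"],o["t"],o["gripper_width"])
p=cams.camera_params("wrist"); im=cams.read_camera("wrist")[:,:,::-1].copy(); cv2.imwrite("pics/w4.png",im); np.save("w4.npy",p["extrinsics"])
H,S,V=cv2.split(cv2.cvtColor(im,cv2.COLOR_BGR2HSV))
for c in blobs((H>8)&(H<25)&(S>60)&(V>60),100): print(cv2.boundingRect(c),*rect("wrist",c,.038,p))
t=cams.read_camera("top")[:,:,::-1].copy(); cv2.imwrite("pics/t4.png",t); H,S,V=cv2.split(cv2.cvtColor(t,cv2.COLOR_BGR2HSV))
for c in blobs((S<25)&(V>150),800): print("cover",cv2.boundingRect(c),*rect("top",c,.008))
E
```

```text
[0.4861 0.182  0.2865] 0.029586896773254878 [ 0.233   0.2654 -0.8384  1.814   0.2147  1.1563 -0.6457] 40.35 0.8773716857369364
(269, 340, 122, 77) [ 0.4958 -0.0396] [0.10095109790563583, 0.14150559902191162] -0.028370122460396274
(300, 218, 21, 36) [0.471  0.1391] [0.020122235640883446, 0.038514379411935806] -1.475463681885548
(340, 216, 20, 35) [0.5129 0.1433] [0.019943665713071823, 0.037747349590063095] -1.5154187964367627
(288, 123, 31, 69) [0.4632 0.2193] [0.02308107167482376, 0.06757368892431259] -1.324981681266837
(331, 119, 29, 70) [0.5054 0.2246] [0.022934962064027786, 0.06836599856615067] -1.3339094627681365
(284, 87, 23, 36) [0.4546 0.27  ] [0.019436698406934738, 0.031312160193920135] -1.4460542774545053
(328, 83, 23, 36) [0.4964 0.2747] [0.02027377299964428, 0.03176261857151985] -1.4522192789962003
cover (28, 316, 23, 155) [0.1719 0.7261] [0.023473741486668587, 0.35886913537979126] -0.00035433358303471607
cover (46, 296, 22, 173) [0.1987 0.6863] [0.01769772730767727, 0.403743177652359] -1.9973708175413663e-05
cover (410, 213, 54, 73) [ 0.5142 -0.2496] [0.13223762810230255, 0.1819421797990799] -0.03649422852373707
cover (0, 0, 551, 204) [1.1043 0.1903] [0.5444707870483398, 1.564392328262329] -1.3016737120512198
```

View pics/w4.png

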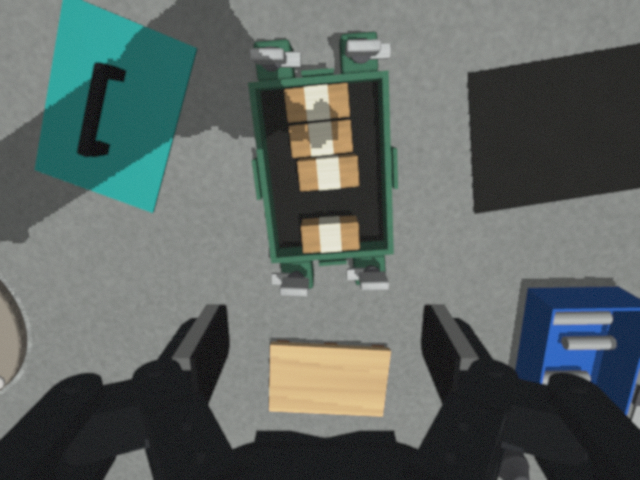

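The cover now lies at (0.514, −0.250). It has been nudged about 33 mm since I set it down and is still on the mat, so I'll re-centre it at the end. The wrist view shows cartons banded at (330,237), (329,173), (321,138) and (319,102).

```bash
python3 - <<'E'
from h import *
p=cams.camera_params("wrist"); p["extrinsics"]=np.load("w4.npy")
c=np.array([.4858,.2045]); yd=1.68; ux=np.array([np.sin(yd),-np.cos(yd)]); uy=np.array([np.cos(yd),np.sin(yd)])
for n,px in zip((1,2,3,4),[(330,237),(329,173),(321,138),(319,102)]):
    q=ray("wrist",px,.038,p)[0,:2]-c; print(n,"case frame",q@ux,q@uy)
im=cv2.imread("pics/w4.png"); H,S,V=cv2.split(cv2.cvtColor(im,cv2.COLOR_BGR2HSV))
# ends of cartons along case x: brown extents per slot
m=((H>8)&(H<25)&(S>60)&(V>60)); yy,xx=np.nonzero(m[:260]); Q=ray("wrist",np.c_[xx,yy],.038,p)[:,:2]-c
for s in (-68,0,34,68):
    k=abs(Q@uy-s/1e3)<.008; x=(Q@ux)[k]; lo,hi=np.percentile(x,[1,99]); print(s,k.sum(),lo,hi,(lo+hi)/2, "world",c+ux*(lo+hi)/2+uy*s/1e3)
E
```

```text
1 case frame -0.0005957292029427396 -0.06633461903133475
2 case frame 0.0035412997152850113 0.0009620736056008444
3 case frame -0.001643909395354981 0.03561185921118878
4 case frame -0.0007771103463902607 0.06892303284719906
-68 541 -0.031278770235843474 0.030099460379452072 -0.0005896549281957011 world [0.4926 0.1368]
0 640 -0.028363059691009142 0.03350306005676681 0.002570000182878833 world [0.4884 0.2048]
34 693 -0.03264256106202125 0.028972487889368202 -0.0018350365863265237 world [0.4803 0.2381]
68 740 -0.03299006355365023 0.028059816353132365 -0.0024651236002589325 world [0.4759 0.2718]
```

arm_command --rows '[[[76,0.05,-0.35,-0.6,0.5],[76,0.06,-0.4,-0.7,0.5],[76,0,0,-0.7,0],[76,0,0,-0.7,0],[76,0,0,-0.7,0],[76,0,0,-0.5,0],[76,0,0,-0.35,0],[76,0,0,-0.2,0],[76,0,0,-0.12,0],[76,0,0,0,0]]]' --newtons 50

```text
t: 41.7
eef_pos: [0.4929, 0.1371, 0.0124]
tool_rot: [0.0, 0.667, 0.745, 0.0]
contact_force: [-0.5, -0.7, -0.0]
gripper_width: 0.892
grasp_force: 0.0
```

arm_command --rows '[[[40,0,0,0,0],[40,0,0,0,0],[40,0,0,0,0],[40,0,0,0,0],[40,0,0,0.1,0],[40,0,0,0.4,0],[40,0,0,0.6,0],[40,0,0,0.6,0],[40,0,0,0.3,0],[40,0,0,0,0]]]'

```text
t: 42.95
eef_pos: [0.4934, 0.137, 0.1331]
tool_rot: [0.001, 0.667, 0.745, 0.001]
contact_force: [0.4, -0.4, -0.5]
gripper_width: 0.687
grasp_force: 54.0
```

```bash
cat >> h.py <<'E'
B=np.array([.497,-.0619]); BY=-.025; bx=np.array([np.cos(BY),np.sin(BY)]); by=np.array([-np.sin(BY),np.cos(BY)])
def to(x,y,z,cl):  # units left to a world point and closing direction (mod pi, nearest)
    P,yw,o=pose(); d=(cl-yw+np.pi/2)%np.pi-np.pi/2
    print("at",P,yw,"q7",o["q"][6],"t",o["t"],"F",o["contact_force"],"w",o["gripper_width"]*85,o["grasp_force"]); print("units",(np.array([x,y,z])-P)/.06,"turn",d/.08)
E
python3 - <<'E'
from h import *
to(*(B-.0165*by),.019,BY)
E
```

```text
at [0.4934 0.137  0.1331] 0.10910382653654782 q7 -0.6453935824998803 t 42.95 F [ 0.4018 -0.3824 -0.5348] w 58.38985960979921 53.9536052942276
units [ 0.0535 -3.5894 -1.902 ] turn -1.6762978317068467
```

arm_command --rows '[[[40,0.01,-0.59,0,-0.28],[40,0.01,-0.6,0,-0.28],[40,0.01,-0.6,0,-0.28],[40,0.01,-0.6,0,-0.28],[40,0.01,-0.6,0,-0.28],[40,0,-0.6,-0.1,-0.28],[40,0,0,-0.6,0],[40,0,0,-0.6,0],[40,0,0,-0.35,0],[40,0,0,-0.15,0]]]'

```text
t: 44.2
eef_pos: [0.4938, -0.0782, 0.0219]
tool_rot: [-0.002, 0.716, 0.698, -0.001]
contact_force: [0.1, 0.2, -0.5]
gripper_width: 0.69
grasp_force: 53.9
```

arm_command --rows '[[[40,0,0,-0.07,0],[40,0,0,-0.03,0],[40,0,0,0,0],[76,0,0,0,0],[76,0,0,0,0],[76,0,0,0,0],[76,0,0,0.4,0],[76,0,0,0.6,0],[76,0,0,0.6,0],[76,0,0,0.3,0]]]'

```text
t: 45.45
eef_pos: [0.4965, -0.0785, 0.134]
tool_rot: [0.001, 0.716, 0.698, 0.001]
contact_force: [-0.1, -0.9, -1.3]
gripper_width: 0.892
grasp_force: 0.0
```

```bash
python3 - <<'E'
from h import *
to(.4884,.2048,.007,.109)
E
```

```text
at [ 0.4965 -0.0785  0.134 ] -0.024997076648870964 q7 -0.3134189949082319 t 45.45 F [-0.1218 -0.8735 -1.32  ] w 75.78494704468329 0.0
units [-0.1355  4.7215 -2.116 ] turn 1.6749634581108868
```

arm_command --rows '[[[76,-0.02,0.59,0,0.21],[76,-0.02,0.59,0,0.21],[76,-0.02,0.59,0,0.21],[76,-0.02,0.59,0,0.21],[76,-0.02,0.59,0,0.21],[76,-0.02,0.59,0,0.21],[76,-0.01,0.59,0,0.21],[76,0,0.59,0,0.21],[76,0,0,-0.5,0],[76,0,0,-0.6,0]]]'

```text
t: 46.7
eef_pos: [0.4882, 0.2054, 0.0655]
tool_rot: [0.0, 0.667, 0.745, 0.001]
contact_force: [0.8, -0.5, 0.5]
gripper_width: 0.888
grasp_force: 0.0
```

arm_command --rows '[[[76,0,0,-0.5,0],[76,0,0,-0.3,0],[76,0,0,-0.22,0],[40,0,0,0,0],[40,0,0,0,0],[40,0,0,0,0],[40,0,0,0,0],[40,0,0,0.2,0],[40,0,0,0.6,0],[40,0,0,0.8,0]]]'

```text
t: 47.95
eef_pos: [0.4872, 0.2045, 0.1022]
tool_rot: [-0.001, 0.667, 0.745, -0.001]
contact_force: [0.8, -0.0, -0.1]
gripper_width: 0.693
grasp_force: 54.7
```

```bash
python3 - <<'E'
from h import *
to(*(B+.0165*by),.014,BY)
E
```

```text
at [0.4872 0.2045 0.1022] 0.10990564707450234 q7 -0.8210594052517799 t 47.95 F [ 0.8346 -0.0214 -0.0714] w 58.90200786051984 54.7306752204895
units [ 0.17   -4.1654 -1.4692] turn -1.6863205884312782
```

arm_command --rows '[[[40,0.03,-0.57,0.1,-0.24],[40,0.03,-0.6,0,-0.24],[40,0.03,-0.6,0,-0.24],[40,0.03,-0.6,0,-0.24],[40,0.02,-0.6,0,-0.24],[40,0.02,-0.6,0,-0.24],[40,0.01,-0.6,0,-0.25],[40,0,0,-0.6,0],[40,0,0,-0.5,0],[40,0,0,-0.3,0]]]'

```text
t: 49.2
eef_pos: [0.4978, -0.0455, 0.0225]
tool_rot: [-0.0, 0.716, 0.698, -0.0]
contact_force: [1.3, 0.7, -1.0]
gripper_width: 0.693
grasp_force: 55.0
```

arm_command --rows '[[[40,0,0,-0.12,0],[40,0,0,-0.05,0],[40,0,0,0,0],[76,0,0,0,0],[76,0,0,0,0],[76,0,0,0,0],[76,0,0,0.4,0],[76,0,0,0.6,0],[76,0,0,0.6,0],[76,0,0,0.4,0]]]'

```text
t: 50.45
eef_pos: [0.4986, -0.0454, 0.1346]
tool_rot: [0.001, 0.716, 0.698, 0.0]
contact_force: [1.1, 0.3, -0.2]
gripper_width: 0.893
grasp_force: 0.0
```

```bash
python3 - <<'E'
from h import *
to(.4803,.2381,.007,.109)
E
```

```text
at [ 0.4986 -0.0454  0.1346] -0.025605877962388446 q7 -0.3935200434119224 t 50.45 F [ 1.1486  0.2531 -0.2179] w 75.86805993563058 0.0
units [-0.3048  4.7243 -2.1268] turn 1.6825734745298553
```

arm_command --rows '[[[76,-0.04,0.59,0,0.21],[76,-0.04,0.59,0,0.21],[76,-0.04,0.59,0,0.21],[76,-0.04,0.59,0,0.21],[76,-0.04,0.59,0,0.21],[76,-0.04,0.59,0,0.21],[76,-0.03,0.59,0,0.21],[76,-0.03,0.59,0,0.21],[76,0,0,-0.5,0],[76,0,0,-0.6,0]]]'

```text
t: 51.7
eef_pos: [0.4806, 0.2387, 0.0668]
tool_rot: [0.0, 0.667, 0.745, 0.001]
contact_force: [0.7, -0.2, -0.6]
gripper_width: 0.887
grasp_force: 0.0
```

arm_command --rows '[[[76,0,0,-0.5,0],[76,0,0,-0.3,0],[76,0,0,-0.22,0],[40,0,0,0,0],[40,0,0,0,0],[40,0,0,0,0],[40,0,0,0,0],[40,0,0,0.2,0],[40,0,0,0.6,0],[40,0,0,0.8,0]]]'

```text
t: 52.95
eef_pos: [0.4794, 0.2375, 0.1027]
tool_rot: [-0.001, 0.667, 0.745, -0.001]
contact_force: [0.9, 0.3, -0.4]
gripper_width: 0.693
grasp_force: 54.1
```

```bash
python3 - <<'E'
from h import *
to(*(B-.0165*bx),.044,BY+np.pi/2)
E
```

```text
at [0.4794 0.2375 0.1027] 0.10910386715323228 q7 -0.8954163398428165 t 52.95 F [ 0.9025  0.2905 -0.4025] w 58.87558082679874 54.09208953380585
units [ 0.0183 -4.9825 -0.9786] turn 17.9586557455208
```

arm_command --rows '[[[40,0,-0.15,0.3,0.8],[40,0,-0.26,0.2,0.9],[40,0,-0.26,0,0.9],[40,0,-0.26,0,0.9],[40,0,-0.26,0,0.9],[40,0,-0.26,0,0.9],[40,0,-0.26,0,0.9],[40,0,-0.26,0,0.9],[40,0,-0.26,0,0.9],[40,0,-0.26,0,0.9]]]'

```text
t: 54.2
eef_pos: [0.4801, 0.0879, 0.1325]
tool_rot: [0.0, 0.365, 0.931, -0.0]
contact_force: [-0.2, -0.8, -0.4]
gripper_width: 0.696
grasp_force: 54.1
```

arm_command --rows '[[[40,0,-0.26,0,0.9],[40,0,-0.26,0,0.9],[40,0,-0.26,0,0.9],[40,0,-0.26,0,0.9],[40,0,-0.26,0,0.9],[40,0,-0.26,0,0.9],[40,0,-0.26,0,0.9],[40,0,-0.26,0,0.9],[40,0,-0.26,0,0.9],[40,0.02,-0.15,0,0.9]]]'

```text
t: 55.45
eef_pos: [0.4812, -0.0621, 0.1323]
tool_rot: [0.0, 0.014, 1.0, -0.001]
contact_force: [0.4, -0.5, -0.5]
gripper_width: 0.691
grasp_force: 54.1
```

```bash
python3 - <<'E'
from h import *
to(*(B-.0165*bx),.044,BY+np.pi/2)
im=cams.read_camera("wrist")[:,:,::-1]; s=cams.read_camera("scene")[:,:,::-1]
cv2.imwrite("pics/s5.png",np.hstack([cv2.resize(im,(400,300)),cv2.resize(s[100:280,200:440],(400,300))]))
E
```

```text
at [ 0.4812 -0.0621  0.1323] 1.5422015957724091 q7 0.972023787825654 t 55.45 F [ 0.3524 -0.4538 -0.459 ] w 58.717083702204945 54.122952818870544
units [-0.0114  0.0099 -1.4723] turn 0.04493413778109412
```

View pics/s5.png

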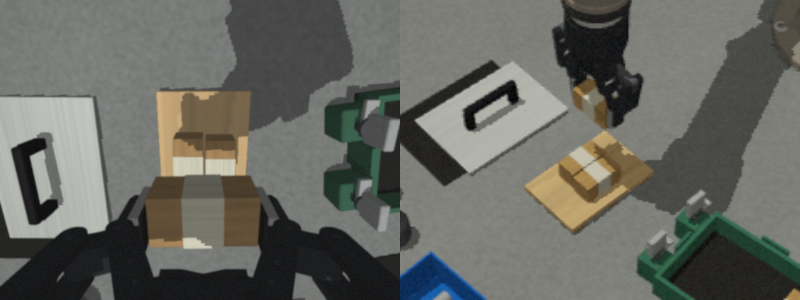

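The picture shows layer 1 neat in the middle of the board and the third carton held crosswise above it. The cover lies flat on the mat, offset. I'll place this carton.

arm_command --rows '[[[40,-0.01,0.01,-0.4,0.04],[40,0,0,-0.4,0],[40,0,0,-0.3,0],[40,0,0,-0.2,0],[40,0,0,-0.1,0],[40,0,0,-0.05,0],[40,0,0,0,0],[76,0,0,0,0],[76,0,0,0,0],[76,0,0,0,0]]]'

```text
t: 56.8
eef_pos: [0.4809, -0.0604, 0.0449]
tool_rot: [0.0, 0.013, 1.0, -0.0]
contact_force: [-0.2, -0.6, 0.0]
gripper_width: 0.89
grasp_force: 0.0
```

arm_command --rows '[[[76,0,0,0.4,0],[76,0,0,0.6,0],[76,0,0,0.6,0],[76,0,0.26,0,-0.9],[76,0,0.26,0,-0.9],[76,0,0.26,0,-0.9],[76,0,0.26,0,-0.9],[76,0,0.26,0,-0.9],[76,0,0.26,0,-0.9],[76,0,0.26,0,-0.9]]]'

```text
t: 58.05
eef_pos: [0.4806, 0.0493, 0.1408]
tool_rot: [0.0, 0.263, 0.965, -0.0]
contact_force: [0.7, 0.4, 0.9]
gripper_width: 0.889
grasp_force: 0.0
```

arm_command --rows '[[[76,0,0.27,0,-0.9],[76,0,0.27,0,-0.9],[76,0,0.27,0,-0.9],[76,0,0.27,0,-0.9],[76,0,0.27,0,-0.9],[76,0,0.27,0,-0.9],[76,0,0.27,0,-0.9],[76,0,0.27,0,-0.9],[76,0,0.27,0,-0.9],[76,0,0.27,0,-0.9]]]'

```text
t: 59.3
eef_pos: [0.4806, 0.2114, 0.1408]
tool_rot: [-0.0, 0.586, 0.81, 0.0]
contact_force: [-0.5, -0.5, 0.6]
gripper_width: 0.892
grasp_force: 0.0
```

```bash
python3 - <<'E'
from h import *
to(.4762,.2715,.012,.109)
E
```

```text
at [0.4806 0.2114 0.1408] 0.3177383173293902 q7 -0.619043023035921 t 59.3 F [-0.4659 -0.5247  0.6116] w 75.84143085237275 0.0
units [-0.0732  1.002  -2.1459] turn -2.609228966617377
```

arm_command --rows '[[[76,-0.02,0.33,0,-0.9],[76,-0.02,0.33,0,-0.9],[76,-0.03,0.34,0,-0.81],[76,0,0,-0.5,0],[76,0,0,-0.6,0],[76,0,0,-0.5,0],[76,0,0,-0.3,0],[76,0,0,-0.15,0],[76,0,0,-0.09,0],[76,0,0,0,0]]]'

```text
t: 60.55
eef_pos: [0.4768, 0.271, 0.0127]
tool_rot: [0.0, 0.667, 0.745, 0.0]
contact_force: [-0.5, -0.4, 0.3]
gripper_width: 0.892
grasp_force: 0.0
```

arm_command --rows '[[[40,0,0,0,0],[40,0,0,0,0],[40,0,0,0,0],[40,0,0,0,0],[40,0,0,0.1,0],[40,0,0,0.4,0],[40,0,0,0.7,0],[40,0,0,0.9,0],[40,0,-0.1,0,0.5],[40,0.01,-0.27,0,0.9]]]'

```text
t: 61.8
eef_pos: [0.4772, 0.2492, 0.1395]
tool_rot: [0.0, 0.623, 0.783, 0.001]
contact_force: [-0.5, -0.2, -1.0]
gripper_width: 0.694
grasp_force: 54.2
```

```bash
python3 - <<'E'
from h import *
to(*(B+.0165*bx),.049,BY+np.pi/2)
E
```

```text
at [0.4772 0.2492 0.1395] 0.22654985059258292 q7 -0.7723286187102941 t 61.8 F [-0.4983 -0.2261 -1.0343] w 59.02369688515537 54.23221528530121
units [ 0.605  -5.1916 -1.5085] turn 16.490580952528923
```

arm_command --rows '[[[40,0.03,-0.26,0,0.83],[40,0.03,-0.26,0,0.83],[40,0.03,-0.26,0,0.83],[40,0.03,-0.26,0,0.83],[40,0.03,-0.26,0,0.83],[40,0.03,-0.26,0,0.83],[40,0.03,-0.26,0,0.83],[40,0.03,-0.26,0,0.83],[40,0.03,-0.26,0,0.83],[40,0.03,-0.26,0,0.83]]]'

```text
t: 63.05
eef_pos: [0.4949, 0.0919, 0.1384]
tool_rot: [-0.0, 0.334, 0.943, -0.0]
contact_force: [-0.4, 0.3, -1.9]
gripper_width: 0.693
grasp_force: 54.2
```

arm_command --rows '[[[40,0.03,-0.26,0,0.83],[40,0.03,-0.26,0,0.83],[40,0.03,-0.26,0,0.83],[40,0.03,-0.26,0,0.83],[40,0.03,-0.26,0,0.83],[40,0.03,-0.26,0,0.83],[40,0.03,-0.26,0,0.83],[40,0.03,-0.26,0,0.83],[40,0.03,-0.26,0,0.83],[40,0.02,-0.2,0,0.7]]]'

```text
t: 64.3
eef_pos: [0.5123, -0.0608, 0.1384]
tool_rot: [-0.0, 0.014, 1.0, -0.0]
contact_force: [0.2, 0.1, -1.0]
gripper_width: 0.69
grasp_force: 54.2
```

```bash
python3 - <<'E'
from h import *
to(*(B+.0165*bx),.049,BY+np.pi/2)
s=cams.read_camera("scene")[:,:,::-1]; t=cams.read_camera("top")[:,:,::-1]
cv2.imwrite("pics/s6.png",np.hstack([cv2.resize(s[80:320,200:520],(400,300)),cv2.resize(t[160:310,290:490],(400,300))]))
E
```

```text
at [ 0.5123 -0.0608  0.1384] 1.5420063526531549 q7 0.9724912914894602 t 64.3 F [ 0.2078  0.0954 -1.007 ] w 58.680229732134954 54.19228792190552
units [ 0.0205 -0.0251 -1.4892] turn 0.047374676771771984
```

View pics/s6.png

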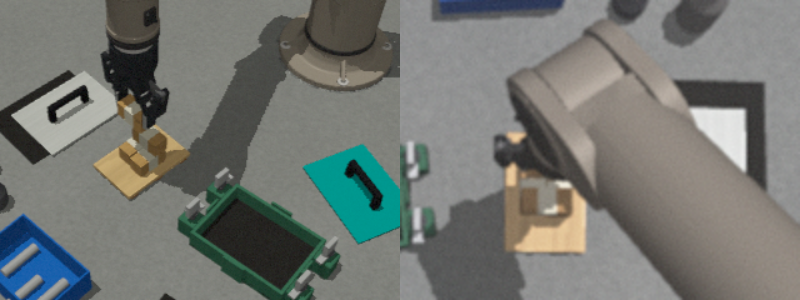

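The picture shows the case empty, the third carton crosswise on layer 1 and the last one held above its place. I'll lower it.

arm_command --rows '[[[40,0.03,-0.02,-0.4,0.04],[40,0,0,-0.4,0],[40,0,0,-0.3,0],[40,0,0,-0.2,0],[40,0,0,-0.12,0],[40,0,0,-0.05,0],[40,0,0,0,0],[76,0,0,0,0],[76,0,0,0,0],[76,0,0,0,0]]]'

```text
t: 65.65
eef_pos: [0.5145, -0.061, 0.0504]
tool_rot: [0.0, 0.013, 1.0, -0.0]
contact_force: [-0.2, 0.0, 0.2]
gripper_width: 0.889
grasp_force: 0.0
```

arm_command --rows '[[[76,0,0,0.4,0],[76,0,0,0.6,0],[76,0,0,0.8,0],[76,0,0,0.8,0],[76,0,-0.5,0.4,0],[76,0,-0.6,0,0],[76,0,-0.6,0,0],[76,0,-0.6,0,0],[76,0,-0.6,0,0],[76,0,0,0,0]]]'

```text
t: 66.9
eef_pos: [0.5137, -0.2386, 0.2295]
tool_rot: [-0.0, 0.016, 1.0, -0.0]
contact_force: [-0.0, -0.1, 0.4]
gripper_width: 0.887
grasp_force: 0.0
```

```bash
python3 - <<'E'
from h import *
p=cams.camera_params("wrist"); im=cams.read_camera("wrist")[:,:,::-1].copy(); s=cams.read_camera("scene")[:,:,::-1]
cv2.imwrite("pics/w7.png",np.hstack([cv2.resize(im,(400,300)),cv2.resize(s[80:320,160:480],(400,300))]))
H,S,V=cv2.split(cv2.cvtColor(im,cv2.COLOR_BGR2HSV))
for c in blobs((S<30)&(V>130),3000): print("cover",cv2.boundingRect(c),*rect("wrist",c,.008,p))
to(.5142,-.2496,.023,-.036-np.pi/2)
E
```

```text
cover (238, 101, 147, 190) [ 0.5142 -0.2491] [0.13303709030151367, 0.1836150884628296] -0.03243264154525782
at [ 0.5142 -0.2346  0.2301] 1.5436982288685837 q7 1.3800143124034738 t 67.0 F [-0.5312  0.7442  0.229 ] w 75.79580399827286 0.0
units [-0.0005 -0.2492 -3.4511] turn -0.11127377592108911
```

View pics/w7.png

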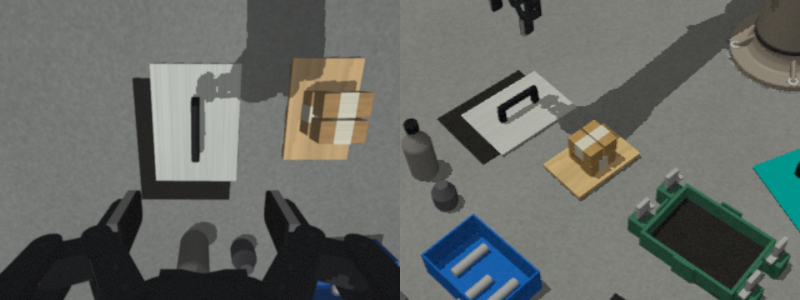

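The stack is two layers of two, square and tidy. The cover is flat but 34 mm off the mat's centre, so I'll re-centre it.

arm_command --rows '[[[36,0,-0.13,-0.5,-0.11],[36,0,-0.12,-0.6,0],[36,0,0,-0.6,0],[36,0,0,-0.6,0],[36,0,0,-0.5,0],[36,0,0,-0.35,0],[36,0,0,-0.2,0],[36,0,0,-0.1,0],[36,0,0,0,0],[0,0,0,0,0]]]' --newtons 60

```text
t: 68.25
eef_pos: [0.5149, -0.2502, 0.0239]
tool_rot: [0.001, 0.018, 1.0, -0.0]
contact_force: [-0.6, 0.3, 0.2]
gripper_width: 0.218
grasp_force: 0.0
```

arm_command --rows '[[[0,0,0,0,0],[0,0,0,0,0],[0,0,0,0,0],[0,0,0,0.1,0],[0,0,0,0.2,0],[0,0.1,-0.07,0,0],[0,0.13,-0.1,0,0],[0,0.14,-0.1,0,0],[0,0.1,-0.07,0,0],[0,0,0,0,0]]]'

```text
t: 69.5
eef_pos: [0.543, -0.2706, 0.0409]
tool_rot: [0.0, 0.018, 1.0, 0.0]
contact_force: [0.6, 0.3, -2.8]
gripper_width: 0.125
grasp_force: 58.7
```

```bash
python3 - <<'E'
from h import *
to(.5424,-.2699,.0235,-.036-np.pi/2)
E
```

```text
at [ 0.543  -0.2706  0.0409] 1.5345923248657414 q7 1.2490323850003522 t 69.5 F [ 0.5579  0.2745 -2.8377] w 10.652826143040228 58.67928385734558
units [-0.0107  0.0125 -0.2894] turn 0.0025500241144393865
```

arm_command --rows '[[[0,0,0,-0.12,0],[0,0,0,-0.1,0],[0,0,0,-0.05,0],[0,0,0,-0.02,0],[0,0,0,0,0],[36,0,0,0,0],[36,0,0,0,0],[36,0,0,0,0],[36,0,0,0,0],[36,0,0,0.2,0]]]'

```text
t: 70.75
eef_pos: [0.5419, -0.2702, 0.0354]
tool_rot: [-0.001, 0.018, 1.0, 0.0]
contact_force: [-0.3, 0.1, 0.6]
gripper_width: 0.421
grasp_force: 0.0
```

arm_command --rows '[[[36,0,0,0.5,0],[36,0,0,0.7,0],[36,0,0,0.8,0],[36,-0.4,-0.3,0.8,0],[36,-0.4,-0.6,0,0],[36,-0.4,-0.6,0,0],[36,-0.3,-0.6,0,0],[36,0,-0.6,0,0],[36,0,0,0,0],[36,0,0,0,0]]]'

```text
t: 72.0
eef_pos: [0.4529, -0.4314, 0.2043]
tool_rot: [0.0, 0.017, 1.0, 0.0]
contact_force: [0.5, 0.1, -0.9]
gripper_width: 0.423
grasp_force: 0.0
```

```bash
python3 - <<'E'
from h import *
t=cams.read_camera("top")[:,:,::-1].copy(); s=cams.read_camera("scene")[:,:,::-1]
cv2.imwrite("pics/f.png",np.hstack([cv2.resize(t[110:310,190:490],(400,267)),cv2.resize(s[80:380,160:560],(400,267))[:267]]))
H,S,V=cv2.split(cv2.cvtColor(t,cv2.COLOR_BGR2HSV))
for c in blobs((S<25)&(V>150),800): print("cover",cv2.boundingRect(c),*rect("top",c,.008))
print(pose()[0],get_obs()["t"])
E
```

```text
cover (28, 316, 24, 155) [0.1719 0.7257] [0.02448992058634758, 0.35886943340301514] -0.00011930961683503938
cover (46, 295, 22, 174) [0.2    0.6862] [0.018707958981394768, 0.40622591972351074] 0.0006423732452971453
cover (418, 202, 53, 73) [ 0.5423 -0.2705] [0.13133952021598816, 0.18275734782218933] -0.03821742690707275
cover (0, 0, 554, 172) [0.9671 0.1722] [0.49951669573783875, 1.5310288667678833] 1.5552987266214533
[ 0.4532 -0.4309  0.2042] 72.1
```

View pics/f.png

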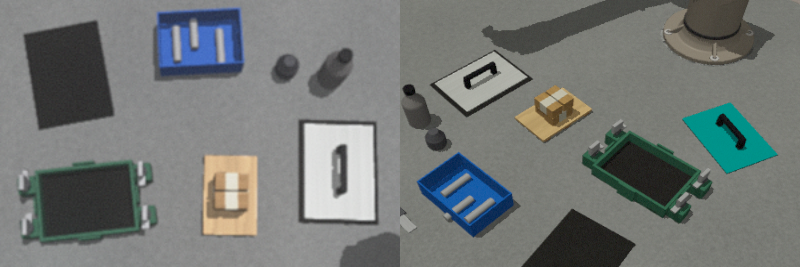

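The final views show the cover centred on the right mat within 1 mm, the four cartons stacked squarely in the middle of the board, the case empty with its screws loose, and the bystanders untouched.

```bash
python3 -c "
from station import job
print(job.hand_in())"
```

```text
the job is handed in; nothing more can be done
None
```

I handed the job in at about 72 s: all four thumbscrews are loose, the cover lies flat in the middle of the right mat (re-centred after it was nudged about 33 mm), and the four cartons are stacked crosswise two on two on the board; no verdict was returned.

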